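Park the pressing bar behind the cone spindle

ROBOT

A 7-joint arm with a two-finger parallel gripper is mounted at the origin on the work surface. World frame = base frame: x ahead of the robot, y to its left, z up, the work surface at z = 0. Lengths are in m, angles in rad, forces in N, time in s.
With the tool pointing down it reaches from about 0.425 to 0.95 m from the base axis. Payload 4.7 kg.
Tool frame: the origin (TCP) lies midway between the tips of the shut fingers; the grasp point (between the pads) lies 19 mm behind it; z points along the fingers, x is the direction in which the jaws open and shut, and the axes are right-handed (so a half turn about z gives the same grasp; the last joint's range is limited). The gripper opens to 87 mm and grips with 3 to 60 N. Pads are 19 mm wide; open, the fingers measure 117 mm over their backs; the gripper's body (75 mm by 190 mm) begins 51 mm behind the grasp point.
Start: joints at [-1.166, 0.469, -0.049, 1.532, 0.024, 1.141, -0.082], TCP at [0.284, 0.613, 0.223] pointing down, gripper open.
Joint ranges: [-2.59, 2.59], [-0.33, 1.99], [-1.39, 1.29], [0.1, 2.45], [-1.04, 4.18], [0.21, 1.99], [-2.66, 2.66]. Speed limits (rad/s): [2.57, 2.57, 3.14, 3.14, 3.14, 3.14, 3.14].

INTERFACE

Orientations are given as [roll, pitch, yaw] about the fixed x, y, z axes, in that order (R = Rz(yaw) Ry(pitch) Rx(roll)).
In Python, from rig import manip gives the robot as it stands.
- The arm moves only by the tool servo_tool, never from a script. Its argument "motion" is a list of rows, each a list of 7 numbers: the closure, from -1 (fully open) to 1 (shut), then the shift along the tool's x, y, z in cm, then the turn, a rotation vector about the tool's x, y, z in rad. A call has 1 to 8 rows; each row shifts and turns the commanded pose from where the row before left it, along the tool's axes as they then stand; what a row does not reach is not made up. A row lasts 1/8 s, in which the tool goes at most 62.5 mm and 10.7 degrees, less where a joint would pass 70% of its speed; a pose out of reach is approached as far as the arm can. A call with a gripper value outside its range is refused whole. The fingers move at their own pace and stop on an object; "grip_force" is the grip in N (left out, the last holds). Time passes only in rows, so rows that do not move let the fingers close. It gives the time, the measured TCP pose, the force and the opening at its end, in the units of the state.
- manip.sense(): the state, without advancing time (a new reading comes with each control period).
- manip.get_image(name): name is "side" or "top"; returns a dict with "img" (400x640x3 uint8, blue, green, red), "camera_matrix" (3x3 intrinsics, pixels), "rvec" (rotation vector, rad) and "tvec" (3), from world to camera coordinates, as OpenCV has them. Camera axes: x right, y down, z forward; pixel columns grow to the right and rows downward; lengths in m; the calibration is good to about 2 mm. A picture is of the moment at which its call begins. There is no depth.
- manip.sign_off(): hands the job in, once; it reports no verdict.
The state is a dict: "time": time; "joint_pos": joint angles; "qvel": joint speeds; "joint_torque": joint torques, N m; "ee_pos": TCP position; "tcp_rot": TCP orientation; "ft_force": force on the tool from outside, world axes, zero at the start; "wrist_torque": the same for the moment, N m; "gripper_width": finger opening in m.
Only numpy, scipy, OpenCV 4.12 (cv2) and the standard library are available. Lean on these libraries where they do the work, as an engineer would, in place of code of your own. Each camera call takes 0.05 s, during which the arm holds its last target. There are 200 camera calls.

TASK

Put the long wooden pressing bar away in its bay by pushing it over the table with the fingers only, never lifting it: push one end, then the other, so that the yellow-banded end goes in first at an angle behind the steel post, then the plain end swings in. Finish with the bar wholly inside the bay and lying flush along the back fence, then take the hand away; leave everything else on the table where it stands.

Things in the scene. Friction and masses are not known exactly. Their poses are not given: they have to be found in the camera images.
- stick: The pressing bar: a loose dark hardwood bar of rectangular section, 300 mm long, 32 mm wide, 26 mm high, about 0.2 kg, lying flat on the table. A yellow band 30 mm wide is painted round it, its middle 50 mm from one end (the banded end). Origin at the centre of its underside; its long axis is its local y, the banded end at -y; local x is across it.
- stick_lead (a point): Centre of the end face at the banded end of the bar (local y = -150 mm), half-way up (13 mm).
- stick_tail (a point): Centre of the end face at the plain end of the bar (local y = +150 mm), half-way up (13 mm).
- bay: The bay: three low blue-painted rails 18 mm high and 14 mm thick, fixed to the table, with no floor, open on the side towards the robot. Origin on the table at the middle of the inner face of the back fence. Local +x points away from the robot, square into the fence; local y runs along the fence (+y to the robot's left). The clear space inside is 340 mm long (y = -170 to +170 mm) and 50 mm deep (x = -50 to 0 mm); a side rail closes each end over that depth.
- post: The thread-cone spindle: an upright steel post with a red ring, 24 mm in diameter, 60 mm high, fixed to the table in front of the bay's right part (right as the robot sees it), its axis about 78 mm from the face of the back fence and 50 to 75 mm in from the right side rail. Origin at the centre of its foot; axes parallel to the bay's. The bar always starts on the robot's side of the bay and to the left of the post, with the banded end towards the post.
- cone_black: Bystander: black thread cone, 60 mm across, 125 mm high; origin at the centre of its underside.
- cone_white: Bystander: white thread cone, 60 mm across, 125 mm high; origin at the centre of its underside.
- water_bottle: Bystander: clear water bottle, 68 mm across, 210 mm high; origin at the centre of its underside.
- pincushion: Bystander: red round pincushion, 72 mm across, 44 mm high; origin at the centre of its underside.
- button_jar: Bystander: amber jar with brass lid, 60 mm across, 70 mm high; origin at the centre of its underside.
- shears: Bystander: tailor's shears lying flat with orange handles, 230 mm long, 12 mm high; origin at their pivot, local +x towards the blade tips.

How it is judged:
By the outcome, as a careful person would: the job done as asked, in the order asked, and still so for the second after the job is handed in, with the robot touching nothing.
It also fails if it takes over 61 s, if anything falls off the work surface, if the arm or the gripper's body presses on something with over 40 N, if the wrist force passes 120 N, or if a joint passes its speed limit or range.

## Working session

There is one attempt and no reset: what is moved stays moved. The work goes in short steps, Python scripts to look and compute and a tool call to move; the robot and the scene stay as the last step left them, time stands still between calls to the robot, and variables do not carry over. Pictures are saved under pics/ and viewed, on a budget of 10 in all, crops included, one or two more only if the job needs it, and the job is handed in when it is done.

Besides the shell and the picture viewer there is one more tool, called after "Request:" by a JSON object that holds its "api" and its "payload". servo_tool: Moves the arm, as the interface text tells. Its arguments: {"type":"object","properties":{"motion":{"type":"array","items":{"type":"array","items":{"type":"number"}}},"grip_force":{"type":"number"}},"required":["motion"]}

```bash
mkdir -p pics; ls; cat > h.py <<'E'
import cv2,numpy as np
from rig import manip
def cam(name,f=None):
    d=manip.get_image(name)
    if f: cv2.imwrite('pics/'+f,d['img'])
    return d
def ray(d,uv,z):
    K=np.array(d['camera_matrix'],float);R=cv2.Rodrigues(np.array(d['rvec'],float))[0];t=np.array(d['tvec'],float).ravel()
    uv=np.atleast_2d(np.array(uv,float));p=np.c_[uv,np.ones(len(uv))]@np.linalg.inv(K).T@R
    c=-R.T@t
    return (c+p*((z-c[2])/p[:,2])[:,None])[:,:2]
E
python3 - <<'E'
from h import *
cam('top','t0.png');cam('side','s0.png')
s=manip.sense();print(s['time'],s['ee_pos'],s['tcp_rot'],s['gripper_width'],s['ft_force'])
E
```

```text
pics
0.1 [0.28348361 0.61199706 0.22161249] [3.14149610e+00 1.74253551e-03 1.13705856e+00] 0.0873419778739372 [ 0.1712323   0.25038123 -0.01357208]
```

View pics/t0.png

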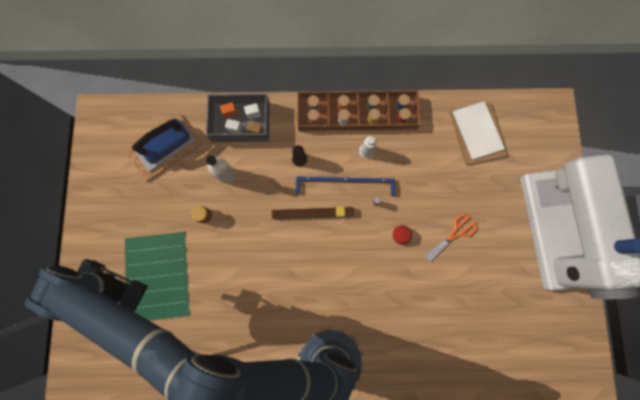

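View pics/s0.png

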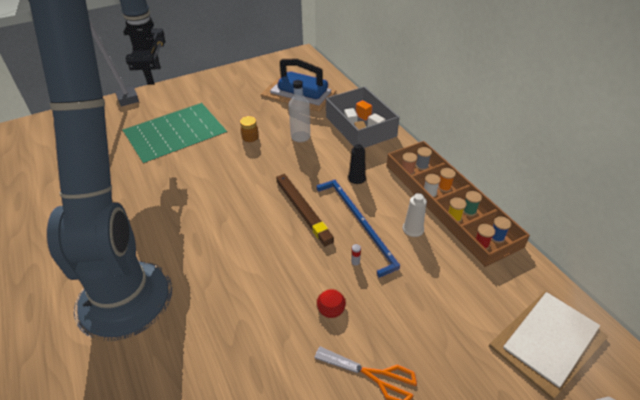

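The top view shows the bar at about (272–353, 213) with its yellow band at (341, 211). The bay's blue rails span (297–395, 178–195), the post is at (376, 201), and the pincushion is at (402, 235). The side view shows the same layout, with the bar at (280,180)–(330,240) and the post at (356, 255).

```bash
cat >> h.py <<'E'
def big(m):
    n,l,s,c=cv2.connectedComponentsWithStats(m.astype(np.uint8)); i=1+np.argmax(s[1:,4]); return l==i
def pts(m): return np.argwhere(m)[:,::-1].astype(float)
def masks(d,roi):
    x0,y0,x1,y1=roi; hsv=cv2.cvtColor(d['img'],cv2.COLOR_BGR2HSV); R=np.zeros(hsv.shape[:2],bool);R[y0:y1,x0:x1]=1
    h,s,v=[hsv[...,i].astype(int) for i in range(3)]
    return dict(yellow=R&(h>20)&(h<35)&(s>150)&(v>110), blue=R&(h>100)&(h<130)&(s>100), brown=R&(v<105)&(h<22)&(s>90), red=R&((h<8)|(h>170))&(s>120)&(v>90))
ROI=dict(top=(260,165,400,225),side=(265,165,410,285))
def bar(d,name):
    "bar axis from the yellow+brown region at mid/top height"
    k=masks(d,ROI[name]); m=big(cv2.morphologyEx((k['yellow']|k['brown']).astype(np.uint8),cv2.MORPH_CLOSE,np.ones((3,3))))
    P=ray(d,pts(m),0.02); Y=ray(d,pts(big(k['yellow'])),0.022).mean(0)
    r=cv2.minAreaRect((P*1000).astype(np.float32)); b=cv2.boxPoints(r)
    c=np.array(r[0]); a=P*1000-P.mean(0)*1000; ax=np.linalg.svd(a,full_matrices=0)[2][0]
    if ax@(Y*1000-c)<0: ax=-ax
    return dict(c=c.round(1),size=np.round(r[1],1),ax=ax.round(3),yellow=(Y*1000).round(1),lead=(c+150*ax).round(1),tail=(c-150*ax).round(1))
E
python3 - <<'E'
from h import *
T=cam('top');S=cam('side')
for n,d in(('top',T),('side',S)):
    print(n,bar(d,n)); k=masks(d,ROI[n])
    B=ray(d,pts(big(k['blue'])),0.016)*1000
    r=cv2.minAreaRect(B.astype(np.float32));print('blue',np.round(cv2.boxPoints(r),1).tolist(),r[1:])
    if k['red'].any(): 
        p=pts(big(k['red']));print('red',len(p),p.mean(0),ray(d,p.mean(0),0.04)*1000)
a=cv2.resize(T['img'][160:245,255:420],None,fx=4.5,fy=4.5,interpolation=cv2.INTER_CUBIC)
b=cv2.resize(S['img'][165:330,260:420],None,fx=2,fy=2,interpolation=cv2.INTER_CUBIC)
o=np.zeros((a.shape[0]+0,742,3),np.uint8);o[:a.shape[0],:a.shape[1]]=a
cv2.imwrite('pics/t1.png',o)
E
```

```text
top {'c': array([519.6,  43.3]), 'size': array([ 38.4, 314. ]), 'ax': array([ 0.017, -1.   ]), 'yellow': array([523.2, -44.3]), 'lead': array([ 522.1, -106.7]), 'tail': array([517.1, 193.3])}
blue [[646.7999877929688, -54.900001525878906], [650.5999755859375, -55.0], [652.2000122070312, 64.0999984741211], [648.4000244140625, 64.0999984741211]] ((119.08920288085938, 3.816757917404175), 89.22266387939453)
side {'c': array([517.5,  43.6]), 'size': array([ 47.9, 323.4]), 'ax': array([ 0.019, -1.   ]), 'yellow': array([522.7, -41.6]), 'lead': array([ 520.4, -106.3]), 'tail': array([514.7, 193.6])}
blue [[579.0999755859375, -254.6999969482422], [642.7999877929688, -257.20001220703125], [657.4000244140625, 114.30000305175781], [593.7000122070312, 116.80000305175781]] ((371.78680419921875, 63.770816802978516), 87.75409698486328)
red 36 [355.77777778 253.52777778] [[ 555.02471755 -180.86627539]]
```

View pics/t1.png

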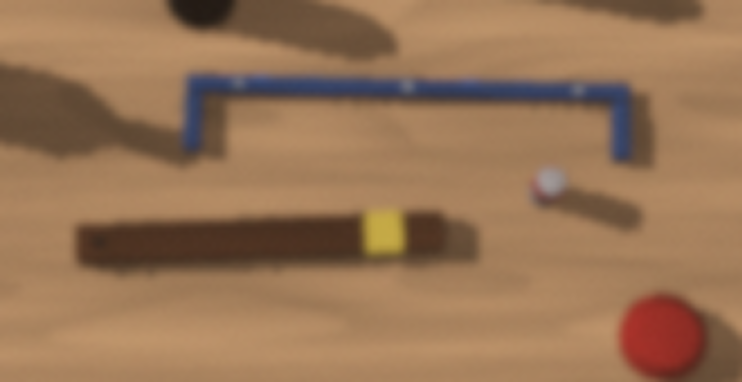

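The crop shows these positions, in crop pixels:
- **Bar corners:** (77,226), (80,266), (445,212), (447,249), with shadow to the right and below.
- **Fence:** outer edge runs from (188,75) to (630,88), inner edge from about (205,96) to (612,102).
- **Rail tips:** (192,152) and (621,160).
- **Post top:** (550,180).

```bash
python3 - <<'E'
from h import *
T=cam('top')
def q(p,z): return (ray(T,np.array(p)/4.5+[254.6,159.6],z)*1000).round(1).tolist()
print('bar',q([(77,226),(80,264),(445,212),(447,249)],.026),'yel',q([(384,232)],.026))
print('fence outer',q([(188,75),(630,88)],.018),'inner',q([(205,96),(612,102)],.018),'tips',q([(184,152),(201,152),(613,160),(630,160)],.018))
print('post',q([(550,180)],.06), 'pinc',q([(662,336)],.03),'blk',q([(200,0)],.1))
k=masks(T,(290,170,400,200))
B=pts(k['blue']);W=ray(T,B,.018)*1000
m=(W[:,0]>625)&(abs(W[:,1]+67)<150);f=np.polyfit(W[m,1],W[m,0],1);print('fence fit',f,[np.polyval(f,y) for y in(90,-60,-230)],W.min(0),W.max(0))
K=T['camera_matrix'];R=cv2.Rodrigues(np.array(T['rvec']))[0];print('cam',-R.T@np.array(T['tvec']).ravel(),K[0][0])
E
```

```text
bar [[533.0, 204.2], [502.0, 201.5], [540.4, -93.8], [510.2, -94.6]] yel [[524.7, -44.0]]
fence outer [[659.1, 114.6], [643.1, -250.2]] inner [[641.1, 100.7], [631.5, -234.8]] tips [[594.3, 118.1], [594.1, 104.1], [582.8, -233.4], [582.7, -247.3]]
post [[559.7, -174.8]] pinc [[437.4, -263.6]] blk [[699.6, 99.9]]
fence fit [3.95999640e-02 6.48103902e+02] [np.float64(651.6678986348337), np.float64(645.7279040355929), np.float64(638.9959101564535)] [ 590.82801008 -243.9444358 ] [652.37268182 112.45751859]
cam [0.32806603 0.02742842 1.39865321] 380.9702155140584
```

```bash
cat >> h.py <<'E'
O=np.array([638.,-66.]);YAW=-0.042
ex=np.array([np.cos(YAW),np.sin(YAW)]);ey=np.array([-np.sin(YAW),np.cos(YAW)])
def bay(p): 
    p=np.array(p,float)-O; return np.round([p@ex,p@ey],1)
def st():
    s=manip.sense();p=np.array(s['ee_pos'])*1000
    print('t',round(s['time'],2),'bay',bay(p[:2]),'z',round(p[2],1),'rot',np.round(s['tcp_rot'],3),'relyaw',round(s['tcp_rot'][2]-np.pi/2-YAW,3),'F',np.round(s['ft_force'],1))
E
python3 -c "
from h import *
st()
S=cam('side')
for n,uv,z in (('blk',(357,180),0),('white',(415,232),0),('bottle',(300,137),0),('jar',(249,138),0)): print(n,bay(ray(S,uv,z)[0]*1000))
print(bay([522,56]),bay([559,-175]))"
```

```text
t 0.25 bay [-382.6  662.8] z 222.1 rot [3.142e+00 1.000e-03 1.137e+00] relyaw -0.392 F [-0.4 -0.6 -0.6]
blk [ 81.1 164. ]
white [121.9 -95. ]
bottle [ 11.8 442.5]
jar [-146.4  514.8]
[-121.  117.] [ -74.4 -112.2]
```

Request:
{"api": "servo_tool", "payload": {"motion": [[1,0,0,0,0,0,-0.13],[1,0,0,0,0,0,-0.13],[1,0,0,0,0,0,-0.13],[1,-4,2,0,0,0,0],[1,-4,2,0,0,0,0],[1,-4,2,0,0,0,0],[1,-4,2,0,0,0,0],[1,-4,2,0,0,0,0]], "grip_force": 20}}

```text
time: 1.3
ee_pos: [0.3754, 0.4069, 0.2227]
tcp_rot: [3.141, -0.0, 1.527]
ft_force: [-0.3, -0.5, -1.1]
gripper_width: 0.015
```

```bash
python3 -c "
from h import *
st()"
```

```text
t 1.3 bay [-282.2  461.5] z 222.7 rot [ 3.141 -0.     1.527] relyaw -0.002 F [-0.3 -0.5 -1.1]
```

Request:
{"api": "servo_tool", "payload": {"motion": [[1,-5.5,1.4,0,0,0,0],[1,-5.5,1.4,0,0,0,0],[1,-5.5,1.4,0,0,0,0],[1,-5.5,1.4,0,0,0,0],[1,-5.5,1.4,0,0,0,0],[1,-5.5,1.4,0,0,0,0],[1,-5.5,1.4,0,0,0,0],[1,-5.5,1.4,0,0,0,0]]}}

```text
time: 2.3
ee_pos: [0.4677, -0.0379, 0.2229]
tcp_rot: [3.14, -0.0, 1.527]
ft_force: [1.2, -0.1, -0.4]
gripper_width: 0.0007
```

Request:
{"api": "servo_tool", "payload": {"motion": [[1,-1.8,0,3,0,0,0],[1,-1.8,0,4,0,0,0],[1,0,0,4,0,0,0],[1,0,0,4,0,0,0],[1,0,0,3,0,0,0],[1,0,0,2,0,0,0],[1,0,0,1,0,0,0],[1,0,0,0,0,0,0]]}}

```text
time: 3.3
ee_pos: [0.4658, -0.0721, 0.0123]
tcp_rot: [-3.141, -0.0, 1.527]
ft_force: [0.3, -0.7, 0.2]
gripper_width: 0.0005
```

```bash
python3 -c "
from h import *
st()"
```

```text
t 3.3 bay [-171.8  -13.3] z 12.3 rot [-3.141 -0.     1.527] relyaw -0.002 F [ 0.3 -0.7  0.2]
```

Request:
{"api": "servo_tool", "payload": {"motion": [[1,0,1.5,0,0,0,0],[1,0,1.5,0,0,0,0],[1,0,1,0,0,0,0],[1,0,1,0,0,0,0],[1,0,1,0,0,0,0],[1,0,1,0,0,0,0],[1,0,1,0,0,0,0],[1,0,1,0,0,0,0]]}}

```text
time: 4.3
ee_pos: [0.5564, -0.076, 0.0124]
tcp_rot: [-3.141, -0.0, 1.527]
ft_force: [-0.9, 0.4, 1.1]
gripper_width: 0.001
```

```bash
python3 -c "
from h import *
st()
d=cam('top')
a=cv2.resize(d['img'][160:245,255:420],None,fx=4.5,fy=4.5,interpolation=cv2.INTER_CUBIC)
cv2.imwrite('pics/t2.png',a)"
```

```text
t 4.3 bay [-81.1 -13.5] z 12.4 rot [-3.141 -0.     1.527] relyaw -0.002 F [-0.9  0.4  1.1]
```

View pics/t2.png

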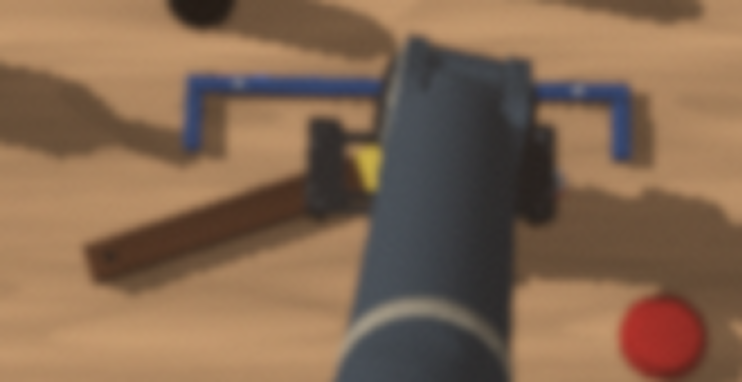

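The bar has swung to about 0.35 rad to the fence. Its plain-end corners are at (85,245) and (97,283) in the crop, and the band is showing near (368,165) beside the hand. I'll back off and lift, then measure the bar without the hand in the way.

Request:
{"api": "servo_tool", "payload": {"motion": [[1,0,-2,0,0,0,0],[1,0,-2,0,0,0,0],[1,0,-1,-4,0,0,0],[1,2,-1,-4,0,0,0],[1,5,-2,0,0,0,0],[1,5.5,-2,0,0,0,0],[1,5.5,-1,0,0,0,0],[1,5.5,0,0,0,0,0]]}}

```text
time: 5.35
ee_pos: [0.4557, 0.1652, 0.0929]
tcp_rot: [3.141, -0.001, 1.527]
ft_force: [1.1, -0.9, 0.6]
gripper_width: 0.0004
```

Request:
{"api": "servo_tool", "payload": {"motion": [[1,5.5,0,0,0,0,0],[1,5.5,0,0,0,0,0],[1,0,0,0,0,0,0]]}}

```text
time: 5.72
ee_pos: [0.4606, 0.2792, 0.0927]
tcp_rot: [3.14, -0.003, 1.535]
ft_force: [0.0, -0.8, 0.3]
gripper_width: 0.0005
```

```bash
cat >> h.py <<'E'
def barb(n,show=None):
    d=cam(n,show); k=masks(d,ROI[n]); kk=k['brown']
    m=big(cv2.morphologyEx((k['yellow']|kk).astype(np.uint8),cv2.MORPH_CLOSE,np.ones((3,3))))
    P=np.array([bay(p) for p in ray(d,pts(m),0.024)*1000]); Y=bay(ray(d,pts(big(k['yellow'])).mean(0),0.025)[0]*1000)
    ax=np.linalg.svd(P-P.mean(0),full_matrices=0)[2][0]; ax*=-np.sign(ax[1])
    t=(P-Y)@ax; w=(P-Y)@[ax[1],-ax[0]]
    print(n,'yellow',Y,'theta',round(float(np.arctan2(ax[0],-ax[1])),3),'along',np.percentile(t,[1,99]).round(1),'across',np.percentile(w,[2,98]).round(1),'lead',(Y+50*ax).round(1),'tail',(Y-250*ax).round(1))
E
python3 -c "
from h import *
st();barb('top');barb('side')"
```

```text
t 5.72 bay [-191.7  337.5] z 92.7 rot [ 3.140e+00 -3.000e-03  1.535e+00] relyaw 0.006 F [ 0.  -0.8  0.3]
top yellow [-60.3  21.8] theta 0.365 along [-242.3   57. ] across [-14.5  24.6] lead [-42.4 -24.9] tail [-149.6  255.3]
side yellow [-66.1  18.1] theta 0.361 along [-239.6   58.6] across [-19.5  24.5] lead [-48.4 -28.7] tail [-154.4  252. ]
```

Both views agree: the bar is at about 0.36 rad to the fence, lead at (-45,-27) and tail at (-152,254) in the bay frame. That is slightly too steep. I'll nudge the tail inwards to about 0.24 rad, then slide the bar along its own axis.

Request:
{"api": "servo_tool", "payload": {"motion": [[1,-5,-0.8,0,0,0,0],[1,-5,-0.5,0,0,0,0],[1,0,0,3,0,0,0],[1,0,0,3,0,0,0],[1,0,0,1.5,0,0,0],[1,0,0,0.5,0,0,0],[1,0,0,0,0,0,0]]}}

```text
time: 6.7
ee_pos: [0.444, 0.1739, 0.0128]
tcp_rot: [3.141, -0.0, 1.527]
ft_force: [-0.1, -0.1, 0.5]
gripper_width: 0.0005
```

Request:
{"api": "servo_tool", "payload": {"motion": [[1,0,1,0,0,0,0],[1,0,0.8,0,0,0,0],[1,0,0.8,0,0,0,0],[1,0,0.8,0,0,0,0],[1,0,0.8,0,0,0,0],[1,0,0.8,0,0,0,0],[1,0,0.5,0,0,0,0],[1,0,0,0,0,0,0]]}}

```text
time: 7.7
ee_pos: [0.4991, 0.1716, 0.0125]
tcp_rot: [3.141, -0.0, 1.527]
ft_force: [-0.3, -0.6, -0.5]
gripper_width: 0.0005
```

```bash
python3 -c "
from h import *
st();barb('side')"
```

```text
t 7.7 bay [-148.8  231.6] z 12.5 rot [ 3.141 -0.     1.527] relyaw -0.002 F [-0.3 -0.6 -0.5]
side yellow [-66.1  14.3] theta 0.268 along [-201.4   59.3] across [-19.5  22.9] lead [-52.9 -33.9] tail [-132.2  255.4]
```

Request:
{"api": "servo_tool", "payload": {"motion": [[1,0,-2,0,0,0,0],[1,0,-2,0,0,0,0],[1,3.5,0,0,0,0,0],[1,3.5,0,0,0,0,0],[1,0,0,0,0,0,-0.13],[1,0,0,0,0,0,-0.13],[1,0,0,0,0,0,0]]}}

```text
time: 8.62
ee_pos: [0.4615, 0.2434, 0.0126]
tcp_rot: [-3.141, -0.0, 1.786]
ft_force: [1.1, -0.4, -0.4]
gripper_width: 0.0006
```

```bash
python3 -c "
from h import *
st();barb('top');barb('side')"
```

```text
t 8.62 bay [-189.4  301.7] z 12.6 rot [-3.141 -0.     1.786] relyaw 0.257 F [ 1.1 -0.4 -0.4]
top yellow [-60.8  17.2] theta 0.263 along [-239.3   56.3] across [-14.9  23.1] lead [-47.8 -31.1] tail [-125.8  258.6]
side yellow [-65.7  14.6] theta 0.259 along [-239.4   59.5] across [-17.9  23.4] lead [-52.9 -33.7] tail [-129.7  256.3]
```

Request:
{"api": "servo_tool", "payload": {"motion": [[1,0,2.4,0,0,0,0],[1,0,2.4,0,0,0,0],[1,-2,0,0,0,0,0],[1,-1.5,0,0,0,0,0],[1,-1,0,0,0,0,0],[1,-1,0,0,0,0,0],[1,-1,0,0,0,0,0],[1,-1,0,0,0,0,0]]}}

```text
time: 9.72
ee_pos: [0.5246, 0.1801, 0.0126]
tcp_rot: [3.142, -0.0, 1.787]
ft_force: [-0.3, -0.4, -0.2]
gripper_width: 0.0002
```

Request:
{"api": "servo_tool", "payload": {"motion": [[1,-0.8,0,0,0,0,0],[1,-0.8,0,0,0,0,0],[1,-0.8,0,0,0,0,0],[1,-0.8,0,0,0,0,0],[1,-0.8,0,0,0,0,0],[1,0,0,0,0,0,0]]}}

```text
time: 10.48
ee_pos: [0.5335, 0.1401, 0.0125]
tcp_rot: [-3.141, 0.001, 1.785]
ft_force: [0.1, 0.2, -0.0]
gripper_width: 0.0005
```

```bash
python3 -c "
from h import *
st();barb('side','s3.png')"
```

```text
t 10.47 bay [-113.1  201.5] z 12.5 rot [-3.141e+00  1.000e-03  1.785e+00] relyaw 0.257 F [ 0.1  0.2 -0. ]
side yellow [-47.2 -51.2] theta 0.268 along [-246.6   58.7] across [-19.   22.9] lead [-34.  -99.4] tail [-113.4  189.9]
```

View pics/s3.png

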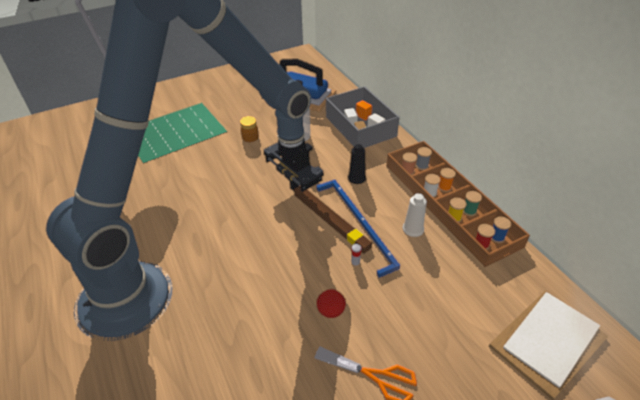

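The side view shows the bar going behind the post (356,255), with the band at (356,237) and the banded end beyond it at (370,245). The angle is still 0.26. I'll push another 42 mm.

Request:
{"api": "servo_tool", "payload": {"motion": [[1,-0.8,0,0,0,0,0],[1,-0.8,0,0,0,0,0],[1,-0.8,0,0,0,0,0],[1,-0.8,0,0,0,0,0],[1,-0.6,0,0,0,0,0],[1,-0.4,0,0,0,0,0],[1,0,0,0,0,0,0]]}}

```text
time: 11.4
ee_pos: [0.5424, 0.0998, 0.0125]
tcp_rot: [3.142, 0.0, 1.786]
ft_force: [0.3, -0.3, 0.4]
gripper_width: 0.0007
```

```bash
python3 -c "
from h import *
st();barb('side')"
```

```text
t 11.4 bay [-102.5  161.7] z 12.5 rot [3.142 0.    1.786] relyaw 0.258 F [ 0.3 -0.3  0.4]
side yellow [-34.  -90.7] theta 0.25 along [-246.9   57. ] across [-20.3  27.3] lead [ -21.6 -139.1] tail [-96.  151.5]
```

Request:
{"api": "servo_tool", "payload": {"motion": [[1,1.5,0,0,0,0,0],[1,1.5,0,0,0,0,0],[1,0,-3.5,0,0,0,0],[1,0,-3.5,0,0,0,0],[1,0,0,0,0,0,0.13],[1,0,0,0,0,0,0.13],[1,-4.5,0,0,0,0,0],[1,0,0,0,0,0,0]]}}

```text
time: 12.45
ee_pos: [0.4648, 0.068, 0.0125]
tcp_rot: [-3.141, 0.001, 1.524]
ft_force: [-0.2, -0.2, -0.1]
gripper_width: 0.0003
```

```bash
python3 -c "
from h import *
st();barb('top');barb('side')"
```

```text
t 12.45 bay [-178.6  126.6] z 12.5 rot [-3.141e+00  1.000e-03  1.524e+00] relyaw -0.005 F [-0.2 -0.2 -0.1]
top yellow [-32.5 -88.3] theta 0.246 along [-229.    57.8] across [-15.8  25. ] lead [ -20.3 -136.8] tail [-93.4 154.2]
side yellow [-34.2 -90.7] theta 0.263 along [-236.6   56.9] across [-16.1  26.6] lead [ -21.2 -139. ] tail [-99.2 150.7]
```

The banded end is in behind the post. Next I'll swing the plain end in.

Request:
{"api": "servo_tool", "payload": {"motion": [[1,0,2.5,0,0,0,0],[1,0,2,0,0,0,0],[1,0,1,0,0,0,0],[1,0,0.8,0,0,0,0],[1,0,0.8,0,0,0,0],[1,0,0.8,0,0,0,0],[1,0,0.8,0,0,0,0],[1,0,0.8,0,0,0,0]]}}

```text
time: 13.55
ee_pos: [0.5609, 0.0654, 0.0125]
tcp_rot: [-3.142, -0.0, 1.527]
ft_force: [-0.8, -0.0, -1.0]
gripper_width: 0.0006
```

Request:
{"api": "servo_tool", "payload": {"motion": [[1,0,0.8,0,0,0,0],[1,0,0.8,0,0,0,0],[1,0,0.5,0,0,0,0],[1,0,0,0,0,0,0]]}}

```text
time: 14.05
ee_pos: [0.5819, 0.0645, 0.0125]
tcp_rot: [3.141, -0.0, 1.527]
ft_force: [-0.3, -0.5, 0.2]
gripper_width: 0.0003
```

```bash
python3 -c "
from h import *
st();barb('side','s4.png')
d=cam('side');cv2.imwrite('pics/s4c.png',cv2.resize(d['img'][150:290,260:430],None,fx=4,fy=4,interpolation=cv2.INTER_CUBIC))"
```

```text
t 14.05 bay [-61.6 128. ] z 12.5 rot [ 3.141 -0.     1.527] relyaw -0.002 F [-0.3 -0.5  0.2]
side yellow [-35.6 -99. ] theta 0.001 along [-194.9   61.4] across [-15.5  24.1] lead [ -35.6 -149. ] tail [-35.8 151. ]
```

View pics/s4c.png

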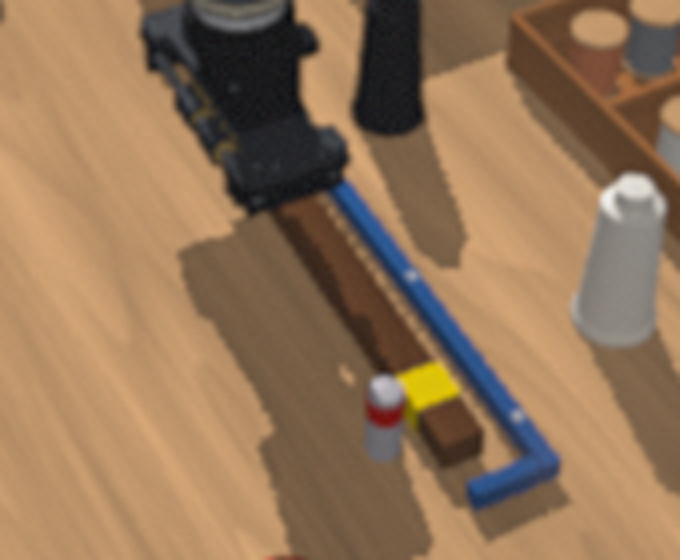

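The side crop shows the bar parallel to the fence and inside the bay's depth line. A gap of roughly 18 mm remains at the fence, with the post clear at (385,415). I'll push at mid-length to close it.

Request:
{"api": "servo_tool", "payload": {"motion": [[1,0,-2,0,0,0,0],[1,-4,0,0,0,0,0],[1,-4,0,0,0,0,0],[1,-4,0,0,0,0,0],[1,0,1.5,0,0,0,0],[1,0,0.8,0,0,0,0],[1,0,0.6,0,0,0,0],[1,0,0.5,0,0,0,0]]}}

```text
time: 15.15
ee_pos: [0.59, -0.0545, 0.0123]
tcp_rot: [-3.14, -0.001, 1.529]
ft_force: [-1.7, 0.6, 1.0]
gripper_width: 0.0003
```

Request:
{"api": "servo_tool", "payload": {"motion": [[1,0,0.3,0,0,0,0],[1,0,0.2,0,0,0,0],[1,0,0,0,0,0,0]]}}

```text
time: 15.52
ee_pos: [0.5952, -0.056, 0.0125]
tcp_rot: [3.141, -0.0, 1.527]
ft_force: [-0.1, 0.3, 0.6]
gripper_width: 0.0002
```

```bash
python3 -c "
from h import *
st();barb('side')"
```

```text
t 15.53 bay [-43.1   8.2] z 12.5 rot [ 3.141 -0.     1.527] relyaw -0.002 F [-0.1  0.3  0.6]
side yellow [-19.1 -98.2] theta 0.022 along [-67.7  62.4] across [-17.6  22.6] lead [ -18.  -148.2] tail [-24.6 151.7]
```

Request:
{"api": "servo_tool", "payload": {"motion": [[1,0,0.2,0,0,0,0],[1,0,0.1,0,0,0,0],[1,0,0,0,0,0,0]]}}

```text
time: 15.95
ee_pos: [0.5953, -0.0561, 0.0122]
tcp_rot: [-3.136, -0.0, 1.527]
ft_force: [-6.0, 0.4, 4.5]
gripper_width: 0.0001
```

Request:
{"api": "servo_tool", "payload": {"motion": [[1,0,0.2,0,0,0,0],[1,0,0.1,0,0,0,0],[1,0,0,0,0,0,0]]}}

```text
time: 16.32
ee_pos: [0.5953, -0.0561, 0.0119]
tcp_rot: [-3.129, -0.001, 1.527]
ft_force: [-12.1, 1.8, 9.2]
gripper_width: 0.001
```

The force rises to 12 N with no travel, so the bar is against the fence. I'll back off and check that both ends are flush.

Request:
{"api": "servo_tool", "payload": {"motion": [[1,0,-2,0,0,0,0],[1,0,-4,-2,0,0,0],[1,0,-5,-5,0,0,0],[1,5,-2,-3,0,0,0],[1,5,0,0,0,0,0],[1,5,0,0,0,0,0],[1,5,0,0,0,0,0],[1,5,0,0,0,0,0]]}}

```text
time: 17.32
ee_pos: [0.4888, 0.2005, 0.1073]
tcp_rot: [3.139, -0.001, 1.526]
ft_force: [0.3, -0.7, 0.1]
gripper_width: 0.0001
```

```bash
python3 -c "
from h import *
st();barb('top');barb('side')
d=cam('side');a=cv2.resize(d['img'][165:285,300:410],None,fx=4.5,fy=4.5,interpolation=cv2.INTER_CUBIC)
cv2.imwrite('pics/s5c.png',a)
d=cam('top');cv2.imwrite('pics/t5c.png',cv2.resize(d['img'][165:225,280:410],None,fx=6,fy=6,interpolation=cv2.INTER_CUBIC))"
```

```text
t 17.32 bay [-160.3  260. ] z 107.3 rot [ 3.139e+00 -1.000e-03  1.526e+00] relyaw -0.002 F [ 0.3 -0.7  0.1]
top yellow [-16.5 -96.2] theta 0.007 along [-258.3   62. ] across [-14.5  18.2] lead [ -16.2 -146.2] tail [-18.1 153.8]
side yellow [-19.5 -98.1] theta 0.002 along [-243.5   60.9] across [-16.7  21.6] lead [ -19.4 -148.1] tail [-20.  151.9]
```

View pics/s5c.png

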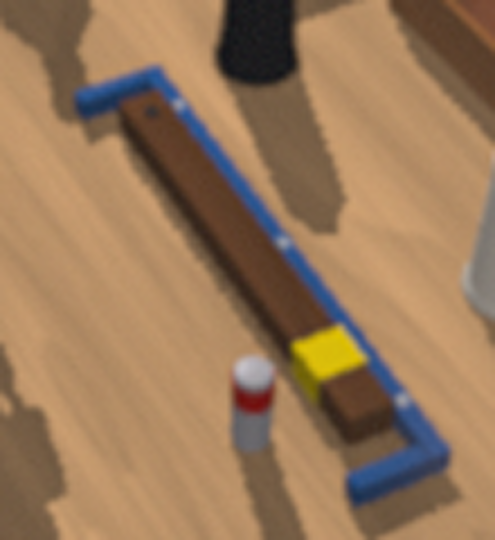

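View pics/t5c.png

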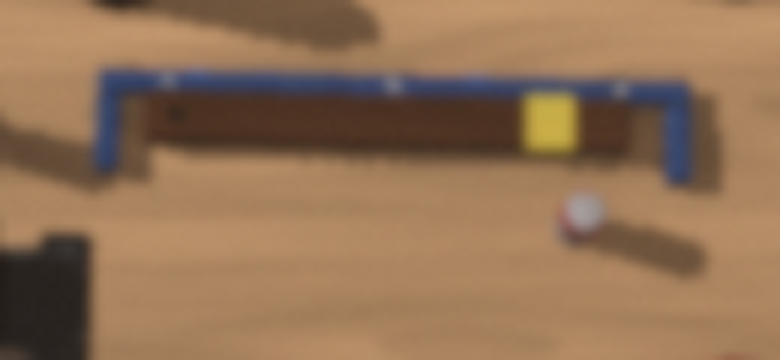

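The crops show the bar lying along the fence with no visible gap. It sits inside both side rails, about 17 and 22 mm clear, and the post is untouched. I'll press lightly near the plain end to confirm: the contact should stall at the same depth, x ≈ -43.

Request:
{"api": "servo_tool", "payload": {"motion": [[1,-5,2,0,0,0,0],[1,-5,2,0,0,0,0],[1,-5,2,2,0,0,0],[1,0,0,4,0,0,0],[1,0,0,3,0,0,0],[1,0,0,0.5,0,0,0],[1,0,3,0,0,0,0],[1,0,2,0,0,0,0]]}}

```text
time: 18.52
ee_pos: [0.5934, 0.0431, 0.0132]
tcp_rot: [3.139, 0.0, 1.526]
ft_force: [-0.4, -0.1, 0.2]
gripper_width: 0.0007
```

Request:
{"api": "servo_tool", "payload": {"motion": [[1,0,0.2,0,0,0,0],[1,0,0.2,0,0,0,0],[1,0,0.1,0,0,0,0],[1,0,0,0,0,0,0]]}}

```text
time: 19.02
ee_pos: [0.5958, 0.044, 0.0119]
tcp_rot: [-3.141, -0.0, 1.527]
ft_force: [0.6, 0.4, 0.6]
gripper_width: 0.0002
```

```bash
python3 -c "
from h import *
st()"
```

```text
t 19.02 bay [-46.8 108.1] z 11.9 rot [-3.141 -0.     1.527] relyaw -0.002 F [0.6 0.4 0.6]
```

Request:
{"api": "servo_tool", "payload": {"motion": [[1,0,0.2,0,0,0,0],[1,0,0.2,0,0,0,0],[1,0,0,0,0,0,0]]}}

```text
time: 19.4
ee_pos: [0.5989, 0.0438, 0.0114]
tcp_rot: [-3.138, 0.0, 1.527]
ft_force: [-3.6, 0.9, 2.9]
gripper_width: 0.0
```

Request:
{"api": "servo_tool", "payload": {"motion": [[1,0,0.2,0,0,0,0],[1,0,0.1,0,0,0,0],[1,0,0,0,0,0,0]]}}

```text
time: 19.77
ee_pos: [0.5989, 0.0438, 0.011]
tcp_rot: [-3.132, 0.0, 1.527]
ft_force: [-10.1, -0.6, 7.0]
gripper_width: 0.0005
```

It stalls at (598.9, 43.8), against (595.3, -56.1) at mid-length. That slope of 0.036 matches the fence slope measured by camera (about 0.04), so the bar is flush. I'll withdraw the hand.

Request:
{"api": "servo_tool", "payload": {"motion": [[1,0,-2,0,0,0,0],[1,0,-4,-2,0,0,0],[1,0,-4,-5,0,0,0],[1,3,-2,-5,0,0,0],[1,5,0,-4,0,0,0],[1,5,0,0,0,0,0],[1,5,0,0,0,0,0],[1,0,0,0,0,0,0]]}}

```text
time: 20.78
ee_pos: [0.4923, 0.2328, 0.17]
tcp_rot: [3.139, -0.003, 1.535]
ft_force: [-0.2, -1.2, -0.5]
gripper_width: 0.0004
```

```bash
python3 -c "
from h import *
st();barb('top','t6.png');barb('side')"
```

```text
t 20.77 bay [-158.1  292.4] z 170.0 rot [ 3.139e+00 -3.000e-03  1.535e+00] relyaw 0.006 F [-0.2 -1.2 -0.5]
top yellow [-16.5 -96.2] theta 0.006 along [-258.3   62. ] across [-14.5  18.3] lead [ -16.2 -146.2] tail [-18.  153.8]
side yellow [-19.4 -97.9] theta 0.001 along [-243.3   62.1] across [-16.6  22. ] lead [ -19.3 -147.9] tail [-19.7 152.1]
```

View pics/t6.png

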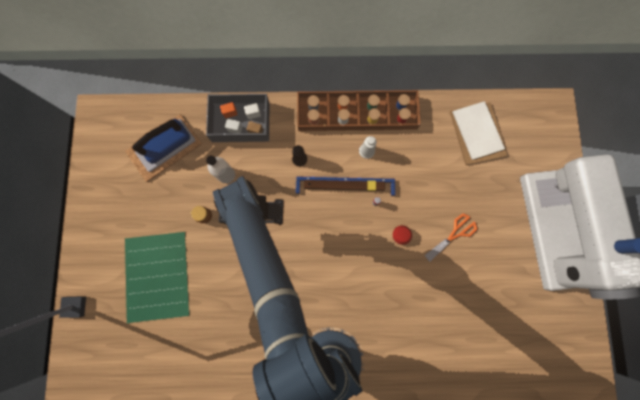

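The top view shows the bar in the bay at (304–385, 184) and the hand clear of it. Every bystander is at its starting pixel position.

```bash
python3 -c "
from rig import manip
print(manip.sign_off())"
```

```text
the job is handed in; nothing more can be done
None
```

The bar is put away in the bay, flush along the back fence, and the job was handed in at about 21 s. It was moved by pushing with the shut fingers only and never lifted.

**What I did:**
1. I pushed the banded end towards the fence.
2. I nudged the plain end to set the angle at about 0.26 rad.
3. I slid the bar along its own axis until the banded end was in behind the post.
4. I swung the plain end in.
5. I pressed the bar against the fence at mid-length and then near the plain end, and took the hand away.

**Last checks:**
- **Position:** the bar is inside both side rails, about 17–22 mm clear at each end. Its angle to the fence reads 0.001–0.006 rad.
- **Flushness:** the finger stalled at two points along the bar, at about 10–12 N. The line through those points (slope 0.036) matches the camera's slope for the fence (about 0.04).
- **Other objects:** none has visibly moved in the top view.
- **Disagreement:** the top camera puts the bar's centre line 16–18 mm from the fence face, and the side camera about 19–20 mm; flush would be 16 mm. I put this down to the side camera also seeing the bar's front face and to the 2 mm calibration error, because the finger contact showed no gap.

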